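# Hold a spring clip open over the stock card

### The job

Lift the parts chest's lid right back until it rests on its stop, squeeze the spring clip off the divider inside and take it to the white stock card standing on the bench. Hold it there with its handles up and its jaws gaping widely astride the middle of the card's top edge, the tips down past the edge on both sides but the clip not touching the card, so that I can slip the pick ticket in under it. Finish like that, still squeezing and holding the clip, with the lid left open and the other things where they are.

Things in the scene. Friction and masses are not known exactly. Their poses are not given: they have to be found in the camera images.
- case: Grey sheet-steel parts chest fixed on the bench, 150 deep (x), 240 wide (y), 104 high without lid, walls and floor 4 mm. Origin: centre of its underside; z up, x from its front (knob side) to its back (hinge side). An upright divider 4 mm thick runs along x at y = 0 from front to back, its top edge 48 mm above the origin. Loose parts in both compartments reach at most 35 mm above the origin.
- lid (a joint): Angle of the chest's lid about its back hinge, rad: 0 shut (as it starts), growing as its front edge rises, 1.92 at its stop, leaning back past upright. The hinge is free: let go before upright the lid (about 0.3 kg) falls shut; let go beyond about 1.65 it sinks back onto its stop by itself. Lifting it takes about 2 N at the knob.
- lid_knob (a point): Middle of the black knob on the lid's outer face: a cylinder 24 diameter, 30 high. This point is 15 mm above the lid's face and 130 mm from the hinge axis, in the middle of the lid's width; the lid's front edge is 24 mm beyond the knob's axis. Axes turn with the lid: x along the lid from front edge to hinge, z out of its outer face.
- lid_hinge (a point): Middle of the lid's hinge line (along the chest's y) at the chest's back top edge, 104 mm above the bench. In the lid's own axes the knob's middle is at (-130, 0, 21) mm from here; the lid's plate is 6 mm thick, its underside level with this point when shut.
- clip: Steel spring clip, 79 tall, 31 wide along its pin, about 70 g, parked astride the chest's divider under the lid: jaws down and biting it, coil on its top edge, two black sleeved handles up. Origin: middle of the pivot pin (coil 12 diameter), about half-way up. Axes: x along the pin (along the divider), y from handle to handle, the way they are squeezed, z up towards the handles.
- clip_pin (a point): Same point and axes as clip. Handles: a V rising from here to tips 37 mm above, 53 apart over their outsides; they are squeezed at 10 to 37 mm above the pin. Squeezing them turns both levers about the pin and opens the jaws; fully squeezed the handles are nearly parallel, about 24 apart over their outsides. It takes 5 N at first, 9 N fully open; let go, it springs shut.
- jaw_left (a joint): How far each of the clip's two levers is turned open, rad (both always turn alike): 0 as parked on the 4 mm divider, -0.05 with the jaws shut on nothing, 0.36 fully open at its own stop, when the jaw tips are 33 mm apart; at 0.20 they are 20 mm apart.
- jaw_left_tip (a point): Lower inner corner of the clip's jaw on its +y side, 41 mm below the pin as parked, 38 mm when fully open.
- jaw_right_tip (a point): Lower inner corner of the clip's jaw on its -y side, 41 mm below the pin as parked, 38 mm when fully open.
- stand: Stock-card stand fixed on the bench: a dark steel foot 80 (x) by 150 (y) by 10 high with an aluminium rail, in which a stiff white card 3 mm thick and 190 wide stands upright, its faces to +x and -x. Origin: centre of its underside; z up.
- card_edge (a point): Middle of the card's top edge, 140 mm above the bench. The edge runs along y (95 mm to either side), x is square to the card's faces, z up.
- bracket_a: Small folded aluminium L bracket, 60 by 34 by 30 high, loose on the bench between the chest and the stand; leave it be. Origin: centre of its underside.
- bracket_b: Small folded steel L bracket, 55 by 40 by 25 high, loose in the chest's +y compartment; leave it be. Origin: centre of its underside.
- collar: Steel collar, 32 diameter, 18 high, loose in the chest's -y compartment; leave it be. Origin: centre of its underside.
- driver: Screwdriver lying loose near the bench's left side; leave it be. Origin: under its middle.
- tape_roll: Roll of tape lying flat near the bench's right side, 96 diameter, 25 high; leave it be. Origin: centre of its underside.
- tape_measure: Grey tape measure lying flat on the bench, 72 by 68 by 36 high; leave it be. Origin: centre of its underside.
- channel: Aluminium channel offcut lying on the far part of the bench, 50 by 200 by 22 high; leave it be. Origin: centre of its underside.

How it is judged (in metres and radians):
On the way, in this order (a step that is already met when the one before it is completed fails the run):
1. the chest's lid is back on its stop (value of joint lid above 1.85 rad), for 0.2 s.
2. the clip is off the divider, held squeezed open above the chest (height (world z) of clip_pin above 0.12 m and value of joint jaw_left above 0.1 rad and contact force between the fingers and clip above 1 N), for 0.2 s.
At the end, for the whole second after the job is handed in: Lid on its stop (within 0.09 rad). Clip gripped, upright within 20 deg, jaw tips over 20 mm apart, one each side of the card, at least 1.5 mm off its faces and 6 mm below its top edge; pin along the edge within 15 deg and within 25 mm of its middle; clip not touching card or stand (under 0.3 N) (value of joint lid above 1.83 rad and value of joint jaw_left above 0.2 rad and ((x of jaw_left_tip in the frame of card_edge above 0.003 m and x of jaw_right_tip in the frame of card_edge below -0.003 m) or (x of jaw_right_tip in the frame of card_edge above 0.003 m and x of jaw_left_tip in the frame of card_edge below -0.003 m)) and z of each of jaw_left_tip, jaw_right_tip in the frame of card_edge below -0.006 m and y of clip_pin in the frame of card_edge between -0.025 and 0.025 m and angle between the x axis of clip and the y axis of stand, either way round below 0.26 rad and angle between clip's own z axis and vertical below 0.35 rad and contact force between the fingers and clip above 2 N and contact force between clip and stand below 0.3 N); the arm keeps its last pose, push and grip.
It fails at once if another thing on the bench or in the chest was shifted more than 30 mm (distance of any of bracket_a, bracket_b, collar, driver, tape_roll, tape_measure, channel from where it was at the start of the episode above 0.03 m).
It also fails if it takes over 58 s, if anything falls off the work surface, if the arm or the gripper's body presses on something with over 40 N, if the wrist force passes 120 N, or if a joint passes its speed limit or range.

### The arm

A 6-joint arm with a two-finger parallel gripper is mounted at the origin on the work surface. World frame = base frame: x ahead of the robot, y to its left, z up, the work surface at z = 0. Lengths are in mm, angles in rad, forces in N, time in s.
With the tool pointing down it reaches from about 350 to 775 mm from the base axis. Payload 7.3 kg.
Tool frame: the origin (TCP) lies midway between the tips of the shut fingers; the grasp point (between the pads) lies 19 mm behind it; z points along the fingers, y is the direction in which the jaws open and shut (so a half turn about z gives the same grasp; the last joint's range is limited). The gripper opens to 92 mm and grips with 3 to 60 N. Pads are 19 mm wide; open, the fingers measure 130 mm over their backs; the gripper's body (75 mm by 190 mm) begins 47 mm behind the grasp point.
Start: joints at [0.996, 0.342, 1.524, -0, 1.275, -0.146], TCP at [218.273, 477.495, 226.741] pointing down, gripper open.
Joint ranges: [-2.53, 2.53], [-0.77, 2.02], [0.04, 2.7], [-1, 4.14], [0.28, 2.66], [-3.11, 3.11]. Speed limits (rad/s): [2.57, 2.57, 3.14, 3.14, 3.14, 3.14].

### API

Orientations are given as [roll, pitch, yaw] about the fixed x, y, z axes, in that order (R = Rz(yaw) Ry(pitch) Rx(roll)).
In Python, from plant import sensors, imaging, ticket gives the robot as it stands. The module is installed in compiled form; this text tells all that it offers.
- The arm moves only by the tool arm_command, never from a script. Its argument "increments" is one flat list of numbers, 5 for each row, row after row: the closure, from 0 (fully open) to 1 (shut), then the shift along the tool's x, y, z in mm, then the turn about the tool's z in degrees. In form: [hand, dx, dy, dz, spin, hand, dx, dy, dz, spin, ...]. A call has 1 to 20 rows; each row is the pose to reach, as a shift and turn from the pose commanded when the call began, along the tool's axes at that moment; what a row does not reach only later rows make up. A row lasts 1/8 s, in which the tool goes at most 62.5 mm and 10.7 degrees, less where a joint would pass 70% of its speed; a pose out of reach is approached as far as the arm can. A call with a gripper value outside its range is refused whole. The fingers move at their own pace and stop on an object; the grip force is fixed at half the most. Time passes only in rows, so rows that repeat a pose let the fingers close. It gives the time, the measured TCP pose, the force and the opening at its end, in the units of the state.
- sensors.get_obs(): the state, without advancing time (a new reading comes with each control period).
- imaging.capture(name): name is "scene" or "side" or "wrist"; returns the picture (400x640x3 uint8, blue, green, red); there is no depth.
- imaging.calibration(name): a dict with "fx", "fy", "cx", "cy" (pixels), "D" ([k1, k2, p1, p2, k3] as OpenCV has them; the pictures are not rectified), "world_to_cam" (4x4, takes a point from world to camera coordinates); the wrist camera has in their place "hand_eye" (4x4, takes a point from camera to tool coordinates, whose origin is the TCP and whose axes are the flange's). Camera axes: x right, y down, z forward; pixel columns grow to the right and rows downward; lengths in mm; the calibration is good to about 2 mm. A picture is of the moment at which its call begins: read the wrist's pose just before it. calibration takes no time and is no camera call.
- ticket.close_job(): hands the job in, once; it reports no verdict.
The state is a dict: "time": time; "joint_positions": joint angles; "dq": joint speeds; "tau": joint torques, N m; "tool_pos": TCP position; "tcp_rot": TCP orientation; "contact_force": force on the tool from outside, world axes, zero at the start; "moment": the same for the moment, N m; "grip_width": finger opening in mm.
Only numpy, scipy, OpenCV 4.12 (cv2) and the standard library are available. Lean on these libraries where they do the work, as an engineer would, in place of code of your own. Each camera call takes 0.05 s, during which the arm holds its last target. There are 200 camera calls.

## Working session

There is one attempt and no reset: what is moved stays moved. The work goes in short steps, Python scripts to look and compute and a tool call to move; the robot and the scene stay as the last step left them, time stands still between calls to the robot, and variables do not carry over. Pictures are saved under pics/ and viewed, about 8 in all and at most 12, crops included, and the job is handed in when it is done.

Besides the shell and the picture viewer there is one more tool, called after "Request:" by a JSON object that holds its "name" and its "arguments", one argument or row to a line. arm_command: Moves the arm, as the interface text tells. Its arguments: {"type":"object","properties":{"increments":{"type":"array","items":{"type":"number"}}},"required":["increments"]}

```bash
mkdir -p pics; cat > h.py <<'E'
import numpy as np, cv2
from scipy.spatial.transform import Rotation as R
from plant import sensors, imaging, ticket
def cal(n):
    c=imaging.calibration(n); K=np.array([[c['fx'],0,c['cx']],[0,c['fy'],c['cy']],[0,0,1.]]); return K,np.array(c['D'],float),c
def tool():
    o=sensors.get_obs(); T=np.eye(4); T[:3,:3]=R.from_euler('xyz',o['tcp_rot']).as_matrix(); T[:3,3]=o['tool_pos']; return T
def w2c(n,T=None):
    K,D,c=cal(n)
    if n=='wrist': return np.linalg.inv((tool() if T is None else T)@np.array(c['hand_eye']))
    return np.array(c['world_to_cam'])
def proj(n,P,T=None):
    K,D,c=cal(n); M=w2c(n,T)
    return cv2.projectPoints(np.array(P,float).reshape(-1,1,3),cv2.Rodrigues(M[:3,:3])[0],M[:3,3],K,D)[0].reshape(-1,2)
def ray(n,uv,T=None):
    K,D,c=cal(n); M=np.linalg.inv(w2c(n,T))
    p=cv2.undistortPoints(np.array(uv,float).reshape(-1,1,2),K,D).reshape(-1,2)
    d=np.c_[p,np.ones(len(p))]@M[:3,:3].T; return M[:3,3],d
def onz(n,uv,z,T=None):
    o,d=ray(n,uv,T); z=np.broadcast_to(z,len(d)); return o+d*((z-o[2])/d[:,2])[:,None]
E
python3 - <<'E'
from h import *
print(sensors.get_obs())
for n in("scene","side","wrist"):
    cv2.imwrite(f"pics/{n}0.png",imaging.capture(n))
    M=np.linalg.inv(w2c(n)); print(n,M[:3,3].round(),M[:3,2].round(2))
E
```

```text
{'time': 0.0, 'joint_positions': array([ 9.96052710e-01,  3.42711693e-01,  1.52502244e+00,  7.81867082e-06,
        1.27539875e+00, -1.46027364e-01]), 'dq': array([-9.46319783e-04, -1.61641046e-05, -2.00648625e-03, -8.84918218e-04,
        3.98993828e-05, -1.65384565e-03]), 'tau': array([-2.34065956e-03, -4.31260943e+01, -2.44219494e+01,  7.15523330e-02,
        5.61645732e-02, -9.53702670e-05]), 'tool_pos': array([218.00982485, 477.14418073, 226.04879691]), 'tcp_rot': array([-3.14006990e+00, -2.31515075e-04,  2.71287394e+00]), 'contact_force': array([-0.74816653,  0.55205568, -0.50905031]), 'moment': array([-0.04053462,  0.01769671, -0.02911229]), 'grip_width': 91.96270622860794}
scene [1111.  -46.  984.] [-0.5   0.02 -0.87]
side [ 337. -977.  933.] [ 0.2   0.75 -0.63]
wrist [143. 513. 385.] [ 0.28 -0.13 -0.95]
```

View pics/scene0.png

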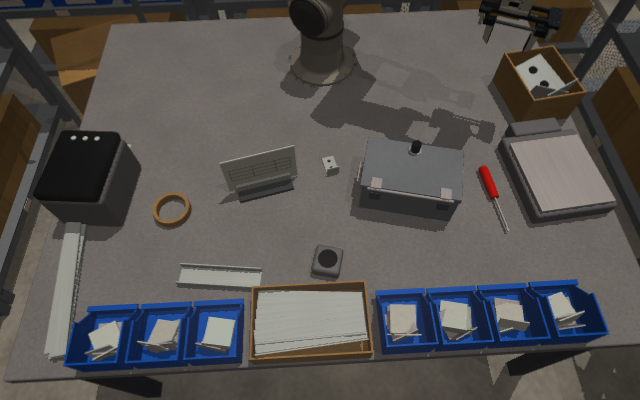

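View pics/side0.png

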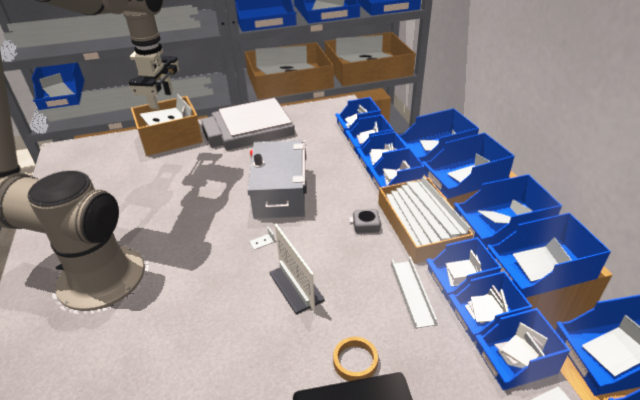

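The scene picture shows the chest at about (410,180) with its knob at (416,147), and the card at (260,167). The side picture shows the knob at (258,159) and the card at (295,265). I'll crop both pictures to get exact corner positions.

```bash
python3 - <<'E'
import cv2,numpy as np
a=cv2.imread("pics/scene0.png"); b=cv2.imread("pics/side0.png")
c=cv2.resize(a[130:230,210:480],None,fx=2.9,fy=2.9,interpolation=cv2.INTER_CUBIC)
d=cv2.resize(b[130:320,225:335],None,fx=2.9,fy=2.9,interpolation=cv2.INTER_CUBIC)
e=cv2.resize(a[130:230,355:475],None,fx=3.9,fy=3.9,interpolation=cv2.INTER_CUBIC)[:260]
cv2.imwrite("pics/c1.png",c)
cv2.imwrite("pics/c2.png",d); print(c.shape,d.shape)
E
```

```text
(290, 783, 3) (551, 319, 3)
```

View pics/c1.png

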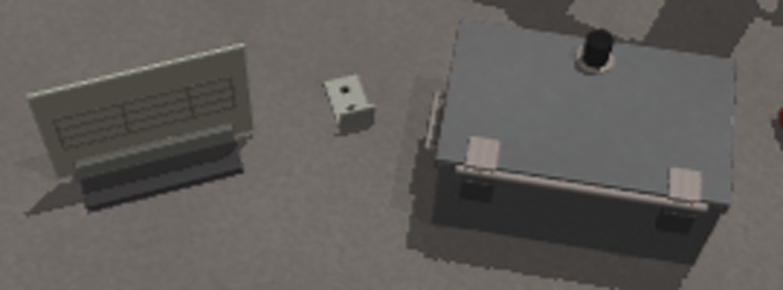

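View pics/c2.png

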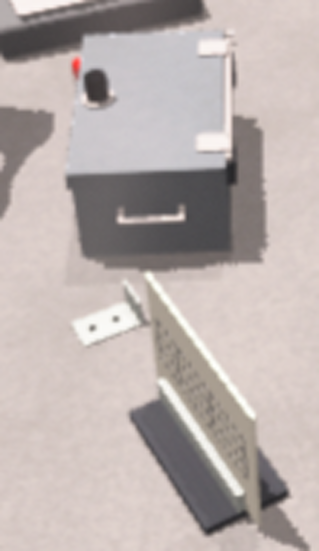

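```bash
cat > fit0.py <<'E'
from h import *
from scipy.optimize import least_squares
S=lambda p:(np.array(p,float)+.5)/2.9-.5
sc=lambda *p:S(p)+[210,130]
sd=lambda *p:S(p)+[225,130]
def pose(q,L):
    c,s=np.cos(q[2]),np.sin(q[2]); L=np.array(L,float); return np.c_[q[0]+c*L[:,0]-s*L[:,1],q[1]+s*L[:,0]+c*L[:,1],L[:,2]]
# case origin; hinge at x=+75 -> front edge -79, knob -55
obs=[('scene',[(-79,-120,110),(-79,120,110),(-55,0,140),(-55,0,110)],sc((460,20),(736,57),(600,36),(597,62))),
 ('side',[(-79,120,110),(-79,-120,110),(-55,0,140),(-55,0,110)],sd((82,35),(67,178),(96,73),(97,100)))]
card=[('scene',[(0,-95,140),(0,95,140)],sc((29,94),(246,44))),('side',[(0,95,140),(0,-95,140)],sd((147,273),(257,415)))]
for nm,ob,q0 in(('case',obs,(450,200,0)),('card',card,(500,-100,0.2))):
    f=lambda q:np.concatenate([(proj(n,pose(q,L))-uv).ravel() for n,L,uv in ob])
    r=least_squares(f,q0,loss='soft_l1'); print(nm,r.x.round(3),f(r.x).round(1))
    if nm=='case': print('knob',pose(r.x,[(-55,0,125)]).round(1),'hinge',pose(r.x,[(75,0,104)]).round(1),'clip',pose(r.x,[(0,0,0)]))
E
python3 fit0.py; python3 -c "
from h import *
print(tool().round(3))"
```

```text
case [516.295 203.488 -25.364] [ 1.5 -0.5 -1.1 -0.7  0.5  0.2 -0.6 -1.5  0.5  0.7  0.4 -2.   0.1  0.6
  0.9 -0.3]
knob [[462.8 216.1 125. ]] hinge [[589.3 186.3 104. ]] clip [[516.29450549 203.48773653   0.        ]]
card [ 4.73663e+02 -1.84135e+02  2.40000e-01] [-0.1  0.6  0.  -0.4  0.2 -0.4 -0.3  0.3]
[[-9.09000e-01  4.16000e-01 -1.00000e-03  2.18099e+02]
 [ 4.16000e-01  9.09000e-01 -1.00000e-03  4.77223e+02]
 [ 0.00000e+00 -1.00000e-03 -1.00000e+00  2.26217e+02]
 [ 0.00000e+00  0.00000e+00  0.00000e+00  1.00000e+00]]
```

Request:
{"name": "arm_command", "arguments": {
  "increments": [0,-331,-135.5,20,-11.3,0,-331,-135.5,20,-11.3,0,-331,-135.5,20,-11.3,0,-331,-135.5,20,-11.3,0,-331,-135.5,20,-11.3,0,-331,-135.5,20,-11.3,0,-331,-135.5,20,-11.3,0,-331,-135.5,20,-11.3,0,-331,-135.5,20,-11.3,0,-331,-135.5,20,-11.3]
}}

```text
time: 1.4
tool_pos: [462.3, 217.6, 206.9]
tcp_rot: [3.141, 0.0, 2.912]
contact_force: [0.4, -0.3, 0.4]
grip_width: 91.4
```

```bash
python3 - <<'E'
from h import *
T=tool(); np.save("T1.npy",T); im=imaging.capture("wrist"); cv2.imwrite("pics/w1.png",im)
print(sensors.get_obs()['time'],T.round(3)); print(proj('wrist',[(462.8,216.1,140),(462.8,216.1,110)],T))
E
```

```text
1.45 [[-9.74000e-01  2.28000e-01  0.00000e+00  4.62311e+02]
 [ 2.28000e-01  9.74000e-01  0.00000e+00  2.17585e+02]
 [-0.00000e+00  0.00000e+00 -1.00000e+00  2.06913e+02]
 [ 0.00000e+00  0.00000e+00  0.00000e+00  1.00000e+00]]
[[318.79585134 212.62982254]
 [319.18266363 201.16702529]]
```

View pics/w1.png

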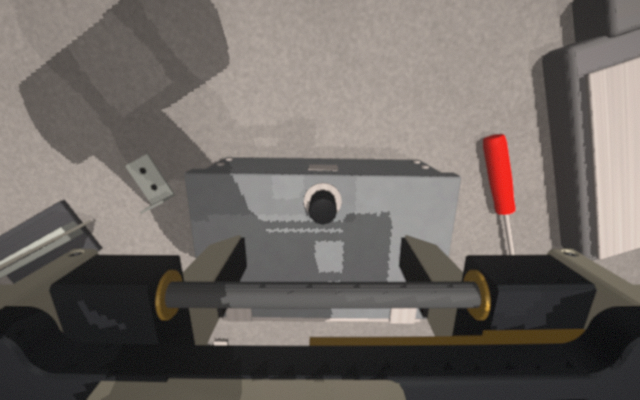

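The knob top is at (322,212), against a prediction of (319,213), and the lid edges run level with the picture. So I'll descend and grip it.

Request:
{"name": "arm_command", "arguments": {
  "increments": [0,0,2,45,0,0,0,2,91,0,0,0,2,91,0,0.7,0,2,91,0,1,0,2,91,0,1,0,2,91,0,1,0,2,91,0,1,0,2,91,0,1,0,2,91,0]
}}

```text
time: 2.58
tool_pos: [463.5, 218.6, 115.8]
tcp_rot: [3.142, 0.0, 2.91]
contact_force: [0.4, -0.2, 0.1]
grip_width: 36.8
```

```bash
python3 - <<'E'
import numpy as np
k=28
for n in(1.90,):
  for t in np.linspace(0,n,20)[1:]:
    c,s=np.cos(t),np.sin(t); X=-130*c+k*s; Z=130*s+k*c
    print(f"1, {-(X+130):.0f}, 0, {-(Z-k):.0f}, 0,",end=' ')
E
```

```text
1, -3, 0, -13, 0, 1, -8, 0, -25, 0, 1, -14, 0, -37, 0, 1, -21, 0, -48, 0, 1, -29, 0, -59, 0, 1, -39, 0, -69, 0, 1, -49, 0, -77, 0, 1, -60, 0, -85, 0, 1, -71, 0, -91, 0, 1, -83, 0, -97, 0, 1, -96, 0, -101, 0, 1, -109, 0, -103, 0, 1, -122, 0, -105, 0, 1, -135, 0, -105, 0, 1, -149, 0, -104, 0, 1, -162, 0, -101, 0, 1, -175, 0, -97, 0, 1, -187, 0, -92, 0, 1, -199, 0, -86, 0,
```

Request:
{"name": "arm_command", "arguments": {
  "increments": [1,0,0,0,0,1,0,0,0,0,1,0,0,0,0,1,0,0,0,0,1,-3,0,-13,0,1,-8,0,-25,0,1,-14,0,-37,0,1,-21,0,-48,0,1,-29,0,-59,0,1,-39,0,-69,0,1,-39,0,-69,0]
}}

```text
time: 3.95
tool_pos: [500.2, 208.2, 185.1]
tcp_rot: [-3.138, -0.003, 2.909]
contact_force: [-5.0, -7.0, -0.2]
grip_width: 22.9
```

Request:
{"name": "arm_command", "arguments": {
  "increments": [1,-10,0,-8,0,1,-21,0,-16,0,1,-32,0,-22,0,1,-44,0,-28,0,1,-57,0,-32,0,1,-70,0,-34,0,1,-83,0,-36,0,1,-96,0,-36,0,1,-110,0,-35,0,1,-123,0,-32,0,1,-136,0,-28,0,1,-148,0,-23,0,1,-156,0,-19,0,1,-156,0,-19,0]
}}

```text
time: 5.7
tool_pos: [654.0, 170.0, 204.5]
tcp_rot: [-3.137, 0.001, 2.908]
contact_force: [-1.4, -12.5, 3.6]
grip_width: 23.1
```

```bash
python3 - <<'E'
from h import *
a=imaging.capture("scene"); b=imaging.capture("side")
a=cv2.resize(a[60:260,330:480],None,fx=2.6,fy=2.6,interpolation=cv2.INTER_CUBIC); b=cv2.resize(b[60:260,225:375],None,fx=2.6,fy=2.6,interpolation=cv2.INTER_CUBIC)
cv2.imwrite("pics/s2.png",np.hstack([a,b]))
E
```

```text
(no output)
```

View pics/s2.png

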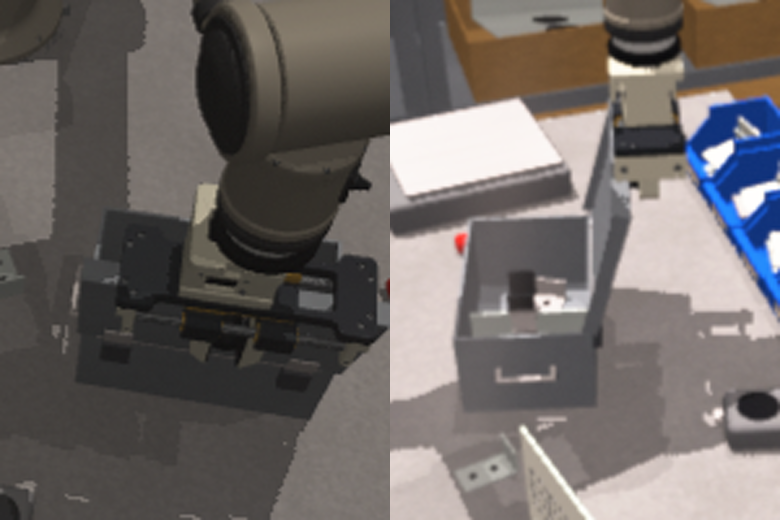

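The lid leans back past upright with the clip's black handles showing at about (276,170) in the side camera. I'll release the knob, back off, go up and over, then look from the wrist.

Request:
{"name": "arm_command", "arguments": {
  "increments": [0,0,0,0,0,0,0,0,0,0,0,0,0,0,0,0,0,0,0,0,0,0,0,0,0,0,-20,0,0,0,0,-40,0,0,0,0,-40,0,-50,0,0,-40,0,-100,0,0,-40,0,-100,0,0,15,0,-100,0,0,70,0,-100,0,0,120,0,-100,0,0,150,0,-100,0,0,150,0,-100,0,0,150,0,-100,0]
}}

```text
time: 7.8
tool_pos: [507.6, 208.2, 303.3]
tcp_rot: [-3.141, -0.0, 2.91]
contact_force: [0.6, -0.7, 0.3]
grip_width: 91.7
```

```bash
python3 - <<'E'
from h import *
T=tool(); np.save("T2.npy",T); im=imaging.capture("wrist"); cv2.imwrite("pics/w2r.png",im)
b=imaging.capture("side"); cv2.imwrite("pics/side2r.png",b)
b=cv2.resize(b[60:260,225:345],None,fx=2,fy=2,interpolation=cv2.INTER_CUBIC)
cv2.imwrite("pics/w2.png",np.hstack([np.vstack([im]),b]) [:, :800] if 0 else np.hstack([cv2.resize(im[80:330,180:460],(448,400)),b]))
print(T.round(3)); print(proj('wrist',[(516.3,203.5,54),(516.3,203.5,91)],T))
E
```

```text
[[-9.73000e-01  2.29000e-01 -0.00000e+00  5.07592e+02]
 [ 2.29000e-01  9.73000e-01 -0.00000e+00  2.08183e+02]
 [ 0.00000e+00 -0.00000e+00 -1.00000e+00  3.03267e+02]
 [ 0.00000e+00  0.00000e+00  0.00000e+00  1.00000e+00]]
[[319.53782048 173.54481015]
 [319.25793916 179.88738923]]
```

View pics/w2.png

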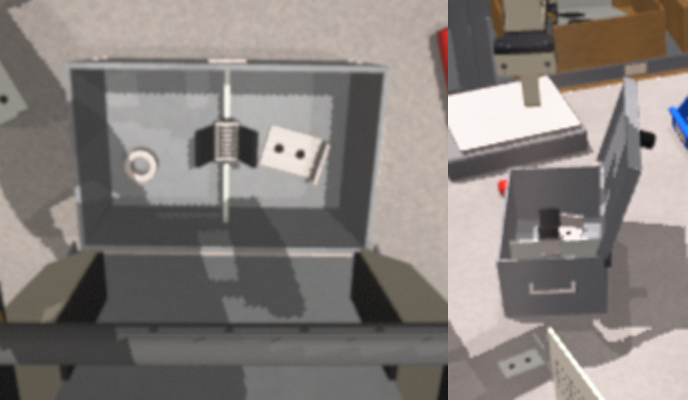

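The wrist picture shows the clip's coil at full-frame (322,168) and its handles spanning u 299–341. The collar and bracket_b are clear of it, and the lid is resting back on its stop. Next I'll work out the approach.

```bash
python3 - <<'E'
from h import *
T=np.load("T2.npy"); p=onz('wrist',[(321.9,168.1),(299.4,172.5),(341.3,172.5),(180+228/1.6,80+70/1.6)],[58,91,91,48],T)
print(p.round(1)); print('in tool',((p-T[:3,3])@T[:3,:3]).round(1)); o=sensors.get_obs();print(o['time'],o['joint_positions'])
E
```

```text
[[508.7 208.7  58. ]
 [501.  181.   91. ]
 [513.3 233.3  91. ]
 [451.1 223.1  48. ]]
in tool [[-1.000e+00  8.000e-01  2.453e+02]
 [ 1.000e-01 -2.790e+01  2.123e+02]
 [ 2.000e-01  2.570e+01  2.123e+02]
 [ 5.830e+01  1.600e+00  2.553e+02]]
7.9 [ 2.48947953e-01  3.41497125e-01  1.31479179e+00  9.44871433e-06
  1.48597145e+00 -1.08963598e+00]
```

Request:
{"name": "arm_command", "arguments": {
  "increments": [0,0,0,60,0,0,0,0,120,0,0,0,0,180,0,0,0,0,220,0,0,0,0,242,0,0,0,0,242,0,1,0,0,242,0,1,0,0,242,0,1,0,0,242,0,1,0,0,242,0,1,0,0,242,0,1,0,0,242,0,1,0,0,242,0,1,0,0,242,0,1,0,0,242,0,1,0,0,242,0,1,0,0,242,0]
}}

```text
time: 10.02
tool_pos: [509.2, 208.8, 64.5]
tcp_rot: [3.139, 0.005, 2.91]
contact_force: [-2.0, -0.6, 16.3]
grip_width: 23.5
```

Fully squeezed: the opening is 23.5 mm. I'll lift straight up and look.

Request:
{"name": "arm_command", "arguments": {
  "increments": [1,0,0,-10,0,1,0,0,-25,0,1,0,0,-50,0,1,0,0,-80,0,1,0,0,-120,0,1,0,0,-160,0,1,0,0,-195,0,1,0,0,-195,0,1,0,0,-195,0,1,0,0,-195,0]
}}

```text
time: 11.28
tool_pos: [506.6, 208.1, 255.4]
tcp_rot: [-3.14, -0.002, 2.91]
contact_force: [0.0, 1.0, -1.0]
grip_width: 23.3
```

```bash
python3 - <<'E'
from h import *
T=tool(); print(T.round(3)[:3,3],sensors.get_obs()['grip_width'])
a=imaging.capture("scene"); b=imaging.capture("side"); cv2.imwrite("pics/sc3.png",a); cv2.imwrite("pics/sd3.png",b)
u=proj('scene',[T[:3,3]])[0].astype(int); v=proj('side',[T[:3,3]])[0].astype(int); print(u,v)
f=lambda i,c:cv2.resize(i[max(c[1]-40,0):max(c[1]-40,0)+90,c[0]-45:c[0]+45],(400,400),interpolation=cv2.INTER_CUBIC)
cv2.imwrite("pics/l3.png",np.hstack([f(a,u),f(b,v)]))
E
```

```text
[506.56  208.062 255.383] 23.264698599441243
[426 125] [269 119]
```

View pics/l3.png

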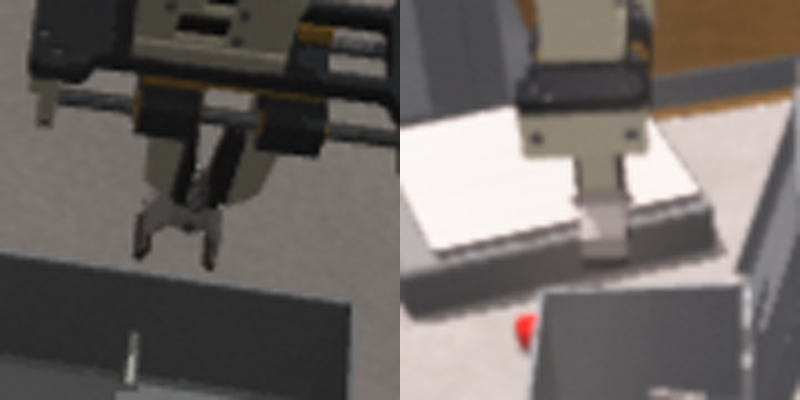

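The clip is held with its jaws wide open. The tips are at scene (413.2,142.8) and (428.3,145.3), and at side (270,138). I'll check this against the model and work out the transfer.

```bash
python3 - <<'E'
from h import *
T=tool()
w=lambda L:np.array(L,float)@T[:3,:3].T+T[:3,3]
for h in(44,48,52):
  P=w([(-15,-18,h),(-15,18,h),(0,-18,h),(15,18,h)])
  print(h,proj('scene',P).round(1).tolist(),proj('side',P).round(1)[2:].tolist())
g=np.array([473.7,-184.1,0]); d=g-T[:3,3]; print('to card in tool',(d@T[:3,:3]).round(1)); print(sensors.get_obs()['tcp_rot'],sensors.get_obs()['joint_positions'][5])
e=R.from_euler('z',0.24).as_matrix(); print('yaw card',np.degrees(.24))
E
```

```text
44 [[414.1, 142.2], [429.9, 144.4], [414.6, 137.2], [430.5, 134.3]] [[270.7, 136.7], [265.8, 130.3]]
48 [[413.8, 143.3], [429.5, 145.5], [414.3, 138.3], [430.2, 135.3]] [[270.8, 137.9], [266.0, 131.5]]
52 [[413.5, 144.4], [429.1, 146.5], [414.0, 139.3], [429.8, 136.4]] [[270.9, 139.1], [266.1, 132.7]]
to card in tool [ -58.3 -389.1  255.9]
[-3.14061871e+00 -1.98697039e-03  2.91001970e+00] -1.0894974684944871
yaw card 13.750987083139757
```

Request:
{"name": "arm_command", "arguments": {
  "increments": [1,-4,-25,0,4,1,-9,-60,0,10,1,-15,-100,0,17,1,-21,-140,0,24,1,-27,-180,0,31,1,-33,-220,0,38,1,-39,-260,0,45,1,-45,-300,0,51,1,-51,-340,0,57,1,-56,-370,10,61,1,-58,-387,20,63,1,-58,-389,30,63,1,-58,-389,30,63,1,-58,-389,30,63,1,-58,-389,30,63]
}}

```text
time: 13.25
tool_pos: [474.7, -183.0, 227.2]
tcp_rot: [3.141, 0.0, 1.812]
contact_force: [-0.7, 0.5, -0.7]
grip_width: 23.3
```

```bash
python3 - <<'E'
from h import *
T=tool(); o=sensors.get_obs(); print(T.round(3),o['grip_width'],o['time'])
a=imaging.capture("scene"); b=imaging.capture("side"); w=imaging.capture("wrist"); np.save("T4.npy",T)
for n,i in zip("abw",(a,b,w)): cv2.imwrite(f"pics/4{n}.png",i)
u=proj('scene',[T[:3,3]])[0].astype(int); v=proj('side',[T[:3,3]])[0].astype(int); print(u,v)
f=lambda i,c:cv2.resize(i[c[1]-30:c[1]+70,c[0]-50:c[0]+50],(400,400),interpolation=cv2.INTER_CUBIC)
cv2.imwrite("pics/l4.png",np.hstack([f(a,u),f(b,v)]))
E
```

```text
[[-2.39000e-01  9.71000e-01  1.00000e-03  4.74738e+02]
 [ 9.71000e-01  2.39000e-01 -0.00000e+00 -1.83040e+02]
 [-0.00000e+00  1.00000e-03 -1.00000e+00  2.27192e+02]
 [ 0.00000e+00  0.00000e+00  0.00000e+00  1.00000e+00]] 23.29847481349369 13.25
[252 131] [291 218]
```

View pics/l4.png

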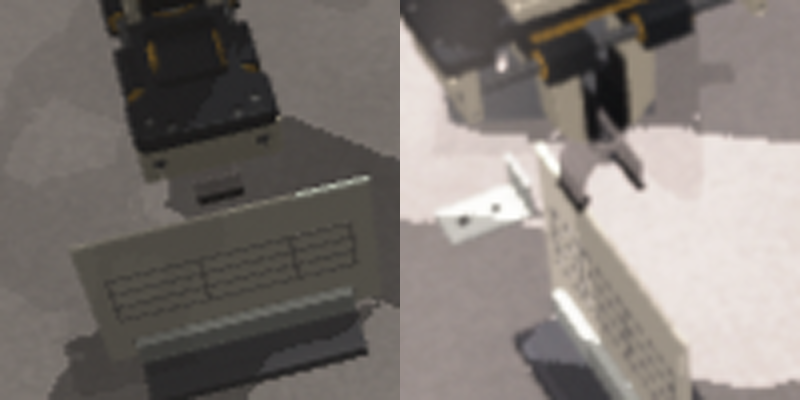

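```bash
python3 - <<'E'
from h import *
T=np.load("T4.npy")
P=np.array([(x,y,48) for y in(-18,18) for x in(-15,0,15)],float)@T[:3,:3].T+T[:3,3]
print(proj('side',P).round(1).tolist()); print('seen 286.5,240 ; 301,234.2')
c=np.array([[473.7,-184.1,140]]); e=np.array([-np.sin(.24),np.cos(.24),0])*95
print(proj('side',np.vstack([c-e,c+e])).round(1), ((np.vstack([c-e,c+e])-T[:3,3])@T[:3,:3]).round(1))
E
```

```text
[[288.3, 240.9], [285.4, 237.0], [282.4, 233.1], [302.5, 235.1], [299.5, 231.2], [296.4, 227.4]]
seen 286.5,240 ; 301,234.2
[[313.  273.1]
 [275.5 223.4]] [[-95.7  -1.4  87.2]
 [ 94.3  -1.2  87.1]]
```

The model matches what I see to within 2 px, so the clip is centred over the card. Descending.

Request:
{"name": "arm_command", "arguments": {
  "increments": [1,0,-1,15,0,1,0,-1,30,0,1,0,-1,45,0,1,0,-1,55,0,1,0,-1,55,0,1,0,-1,55,0,1,0,-1,55,0,1,0,-1,55,0]
}}

```text
time: 14.4
tool_pos: [473.6, -184.0, 172.1]
tcp_rot: [3.141, 0.0, 1.81]
contact_force: [-0.3, 0.7, -0.8]
grip_width: 23.6
```

```bash
python3 - <<'E'
from h import *
T=tool(); o=sensors.get_obs(); print(T.round(3),o['grip_width'],o['time'],o['contact_force'])
a=imaging.capture("scene"); b=imaging.capture("side"); cv2.imwrite("pics/5a.png",a); cv2.imwrite("pics/5b.png",b)
u=proj('scene',[T[:3,3]])[0].astype(int); v=proj('side',[T[:3,3]])[0].astype(int); print(u,v)
f=lambda i,x,y,w,h,W:cv2.resize(i[y:y+h,x:x+w],(W,400),interpolation=cv2.INTER_CUBIC)
cv2.imwrite("pics/l5.png",np.hstack([f(b,v[0]-40,v[1]-30,80,80,400),f(b,200,60,200,200,400)]))
P=np.array([(x,y,48) for y in(-18,18) for x in(-15,15)],float)@T[:3,:3].T+T[:3,3]
print(proj('side',P).round(1).tolist(),proj('side',[(473.7,-184.1,140)]))
E
```

```text
[[-2.37000e-01  9.71000e-01  1.00000e-03  4.73575e+02]
 [ 9.71000e-01  2.37000e-01 -0.00000e+00 -1.83993e+02]
 [-0.00000e+00  1.00000e-03 -1.00000e+00  1.72063e+02]
 [ 0.00000e+00  0.00000e+00  0.00000e+00  1.00000e+00]] 23.634933633827035 14.4 [-0.28864131  0.71904698 -0.80198125]
[255 145] [292 236]
[[289.6, 258.5], [283.9, 250.6], [303.4, 252.7], [297.4, 244.9]] [[293.20079972 246.77959565]]
```

View pics/l5.png

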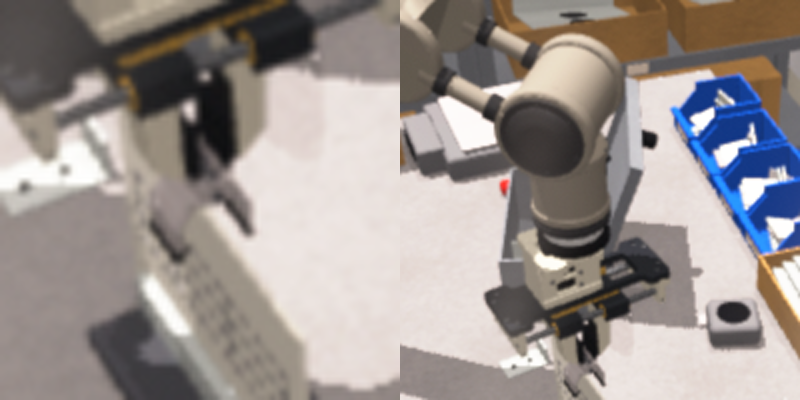

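```bash
python3 -c "
from h import *
ticket.close_job(); o=sensors.get_obs(); print(o['time'],o['tool_pos'],o['grip_width'],o['contact_force'])"
```

```text
the job is handed in; nothing more can be done
the job is handed in; nothing more can be done
```

I lifted the lid by its knob right back onto its stop and squeezed the clip off the divider. I then took it to the white card and handed the job in at about 14.5 s, still holding the clip squeezed. The hand-in gives no verdict.

**Clip position:** it hangs handles up with its jaws astride the middle of the card's top edge. The gripper is within about 0.2 mm of the edge middle I estimated and within about 0.1° of the card's direction. The tips are about 16 mm below the edge, worked out from the clip's known size. Where I could compare that with the pictures, it agreed to within about 2–3 px.

**Grip and contact:** the opening was 23.6 mm, so the clip is squeezed about fully open. The outside force was about 1 N, no different from moving in free air, so nothing suggests it touches the card.

**Lid and other things:** the last side picture shows the lid leaning back. I didn't measure its angle. I saw nothing knocked, but I didn't measure the loose things again at the end.

**Seen on the way:** squeezing the clip in the chest pushed the gripper up with about 16 N, and that was gone once the clip was lifted clear. None of my checks failed; the reading I tried to take right after the hand-in was refused.

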